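# Pour the steel balls into the wide tilt-out bin

### The arm

A 6-joint arm with a two-finger parallel gripper is mounted at the origin on the work surface. World frame = base frame: x ahead of the robot, y to its left, z up, the work surface at z = 0. Lengths are in m, angles in rad, forces in N, time in s.
With the tool pointing down it reaches from about 0.425 to 1.125 m from the base axis. Payload 14.9 kg.
Tool frame: the origin (TCP) lies at the very end of the fingers, on their centre line; the grasp point (between the pads) lies 19 mm behind it; z points along the fingers, y is the line along which they close (so a half turn about z gives the same grasp; the last joint's range is limited). The gripper opens to 91 mm and grips with 3 to 60 N. Pads are 32 mm wide; open, the fingers measure 118 mm over their backs; the gripper's body (76 mm by 178 mm) begins 60 mm behind the grasp point.
Start: joints at [-1.156, 0.379, 1.734, -0, 1.028, -0.033], TCP at [0.303, -0.631, 0.214] pointing down, gripper open.
Joint ranges: [-2.77, 2.77], [-0.74, 2.19], [0, 2.66], [-1.06, 4.2], [0.31, 2.87], [-3.08, 3.08]. Speed limits (rad/s): [1.89, 1.89, 2.39, 3.14, 3.14, 3.14].

### API

Orientations are given as a unit quaternion [x, y, z, w].
In Python, from cell import robot, optics, order, models gives the robot as it stands. The module is installed in compiled form; this text tells all that it offers.
- The arm moves only by the tool arm_command, never from a script. Its argument "increments" is a list of rows, each an object of numbers: "dx", "dy", "dz": the shift along the tool's x, y, z in m; "ax", "ay", "az": the turn, a rotation vector about the tool's x, y, z in rad; "fingers": the opening, from 0 (shut) to 1 (fully open). In form: [{"dx": .., "dy": .., "dz": .., "ax": .., "ay": .., "az": .., "fingers": ..}, ...]. A call has 1 to 20 rows; each row is the pose to reach, as a shift and turn from the pose commanded when the call began, along the tool's axes at that moment; what a row does not reach only later rows make up. A row lasts 1/10 s, in which the tool goes at most 50 mm and 8.59 degrees, less where a joint would pass 70% of its speed; a pose out of reach is approached as far as the arm can. A call with a gripper value outside its range is refused whole. The fingers move at their own pace and stop on an object; the grip force is fixed at half the most. Time passes only in rows, so rows that repeat a pose let the fingers close. It gives the time, the measured TCP pose, the force, the opening and the grip force at its end, in the units of the state.
- robot.state(): the state, without advancing time (a new reading comes with each control period).
- optics.get_image(name): name is "scene" or "top"; returns the picture (480x640x3 uint8, red, green, blue); there is no depth.
- optics.camera_info(name): a dict with "fx", "fy", "cx", "cy" (pixels), "xyz" and "rotation" of the camera in the world. Camera axes: x right, y down, z forward; pixel columns grow to the right and rows downward; lengths in m; the calibration is good to about 2 mm. A picture is of the moment at which its call begins. camera_info takes no time and is no camera call.
- order.job_done(): hands the job in; it is judged then, once.
Trained networks look in the newest picture that a camera, given by its name, has taken for a name from the list of things; names that differ only in an ending like _2 or _b are one class to them, and where a whole thing is asked for, a point or a joint stands for the part that bears it (a point fixed in the world has none). Each returns a list of dicts, best first, with "score" (0 to 1); they miss things now and then, are a little off and sometimes report something else, mostly with a low value. They report only what shows in the picture. A call takes as long as a camera call.
- models.look_for(camera, thing): "rect" ([left, top, right, bottom] in pixels, round what is visible of it).
The state is a dict: "time_s": time; "joints": joint angles; "joint_velocities": joint speeds; "joint_efforts": joint torques, N m; "ee_pos": TCP position; "orientation": TCP orientation; "ft_force": force on the tool from outside, world axes, zero at the start; "ft_torque": the same for the moment, N m; "opening": finger opening in m; "grip_force": force on a finger pad.
Only numpy, scipy, OpenCV 4.12 (cv2) and the standard library are available. Lean on these libraries where they do the work, as an engineer would, in place of code of your own. Each camera call takes 0.05 s, during which the arm holds its last target. There are 200 camera calls.

### The job

Pull the wide tilt-out bin open to its stop, then tip all three steel balls out of the spouted tray into the open bin. Leave the bin open and set the empty tray back down upright on the table.

Things in the scene. Friction and masses are not known exactly. Their poses are not given: they have to be found in the camera images.
- wide_bin (a joint): tilt (rad) of the grey bin in the wide plywood housing: 0 shut, 0.75 at its stop, starts at 0 to 0.1. It turns about a level hinge line along the bottom edge of its front; the top of the front comes out towards the robot. Stiff hinge (0.15 N m friction, 1 to 4 N at the tab): it stays open when left. A like but narrower unit (110 mm) stands left or right of it and is not used
- bin_hinge (a point): middle of the hinge line, 12 mm above the table, on the fixed housing (180 mm wide, 140 deep, 185 high): x points into the housing, y along the hinge, z up; the housing's front edge is straight above. With the bin open, its mouth is the gap from there to the tilted front: 110 mm front to back, 154 wide, 140 to 185 mm above the table; what falls in gathers near the hinge
- bin_tab (a point): mid-point of the bin's pull tab, a tongue 60 mm wide, 12 thick, continuing the front upward to 42 mm above the housing's roof when shut; its top is 15 mm above this point. Fingers reach behind it from above. Axes tilt with the bin: z up along the front, x towards the inside, y along the hinge, which lies at z -200, x +6 mm. Inside of bin: x 6 to 122, y +-77, z -196 to -60 mm
- tray: aluminium pouring tray on the table, 60 mm wide (y), 40 high, x -62 to +60 mm, walls 3 mm, 140 g; origin under its middle, z up. Walls at both sides and back (+x); the -x end is an open spout, at first roughly towards the robot. Floor flat, ramping up 10 degrees from x = -5 to 13 mm high at the spout: tipped by 25 to 30 degrees it empties. Grip from above across the side walls. Not the square dish of nuts
- ball_1: one of three plain steel balls, 22 mm across, 43 g, starting in the tray; origin at its centre; free to roll
- ball_2: one of three plain steel balls, 22 mm across, 43 g, starting in the tray; origin at its centre; free to roll
- ball_3: one of three plain steel balls, 22 mm across, 43 g, starting in the tray; origin at its centre; free to roll

How it is judged:
By the outcome, as a careful person would: the job done as asked, in the order asked, and still so for the second after the job is handed in, with the robot touching nothing.
It also fails if it takes over 72 s, if anything falls off the work surface, if the arm or the gripper's body presses on something with over 40 N, if the wrist force passes 120 N, or if a joint passes its speed limit or range.

## Working session

There is one attempt and no reset: what is moved stays moved. The work goes in short steps, Python scripts to look and compute and a tool call to move; the robot and the scene stay as the last step left them, time stands still between calls to the robot, and variables do not carry over. Pictures are saved under pics/ and viewed, at most 10 in all, crops included, and the job is handed in when it is done.

Besides the shell and the picture viewer there is one more tool, called by a JSON object that holds its "method" and its "body", one argument or row to a line. arm_command: Moves the arm, as the interface text tells. Its arguments: {"type":"object","properties":{"increments":{"type":"array","items":{"type":"object","properties":{"dx":{"type":"number"},"dy":{"type":"number"},"dz":{"type":"number"},"ax":{"type":"number"},"ay":{"type":"number"},"az":{"type":"number"},"fingers":{"type":"number"}}}}},"required":["increments"]}

```bash
mkdir -p pics; python3 - <<'E'
from cell import robot, optics, models
import cv2
for c in ["scene","top"]:
    im=optics.get_image(c); cv2.imwrite(f"pics/{c}1.png",im[:,:,::-1])
    i=optics.camera_info(c); print(c,i)
    for t in ["wide_bin","bin_tab","tray","ball_1"]:
        print(t,[( [round(x) for x in d["rect"]],round(d["score"],2)) for d in models.look_for(c,t)[:5]])
s=robot.state(); print(s["time_s"],s["ee_pos"],s["orientation"],s["ft_force"])
E
```

```text
scene {'fx': 529.1413758549672, 'fy': 529.1413758549672, 'cx': 320.292176978117, 'cy': 243.80828193260675, 'xyz': array([0.8321163 , 0.04588889, 1.1312299 ]), 'rotation': array([ 0.57221371,  0.80423106, -0.12821421, -0.09666948])}
wide_bin [([410, 306, 515, 330], 0.66)]
bin_tab [([412, 304, 519, 326], 0.55)]
tray [([217, 187, 247, 240], 0.72)]
ball_1 [([223, 229, 234, 233], 0.55), ([229, 216, 240, 222], 0.5), ([237, 225, 244, 233], 0.44)]
top {'fx': 574.0450869771563, 'fy': 574.0450869771563, 'cx': 319.8086049005143, 'cy': 236.28794314244902, 'xyz': array([ 0.40385215, -0.06461431,  1.3087379 ]), 'rotation': array([ 0.71155357, -0.70049822,  0.0326204 , -0.04392812])}
wide_bin [([130, 206, 229, 231], 0.69)]
bin_tab [([128, 206, 232, 230], 0.72)]
tray [([403, 245, 449, 307], 0.63)]
ball_1 [([416, 246, 422, 257], 0.66), ([406, 248, 413, 262], 0.53), ([417, 262, 424, 272], 0.46)]
0.5 [ 0.30306613 -0.63099084  0.21391362] [ 9.75042609e-01  2.22017815e-01 -4.63753606e-06 -5.93728109e-06] [ 0.27576389 -0.55952572  0.53711823]
```

View pics/scene1.png

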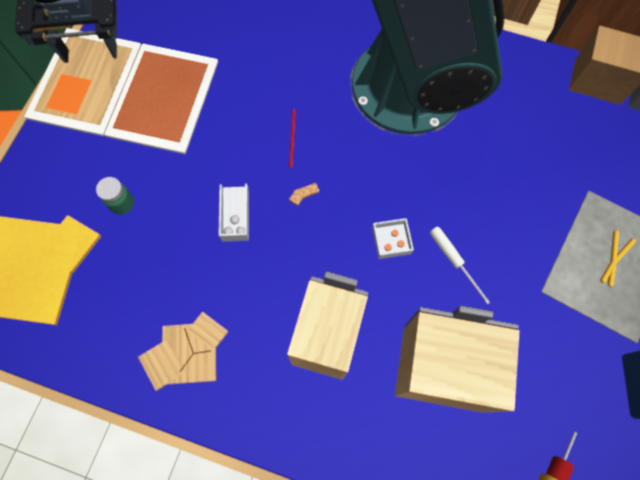

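View pics/top1.png

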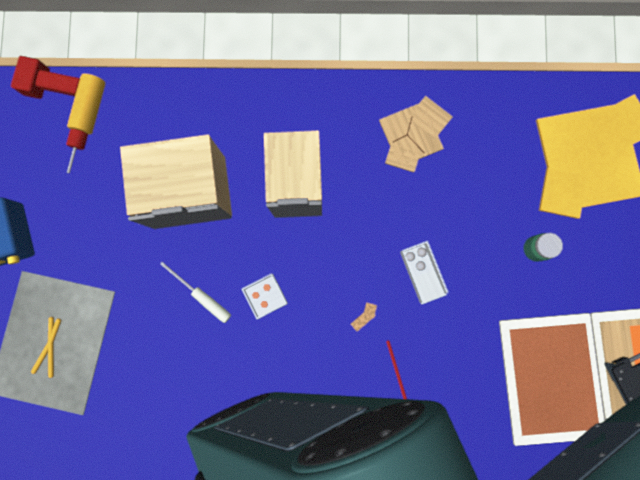

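The scene view shows the wide unit at about (460,360), the tray at (233,212) with its balls at the far end, and the narrow unit at (330,325). The top view shows the wide unit at (175,180) and the tray at (424,272). I'll zoom in for the corners.

```bash
python3 - <<'E'
import cv2,numpy as np
t=cv2.imread("pics/top1.png"); s=cv2.imread("pics/scene1.png")
def crop(im,x,y,w,h): 
    c=cv2.resize(im[y:y+h,x:x+w],(400,300),interpolation=cv2.INTER_CUBIC)
    for k in range(0,w,10): cv2.line(c,(int(k*400/w),0),(int(k*400/w),6 if k%20 else 12),(0,255,255),1)
    for k in range(0,h,10): cv2.line(c,(0,int(k*300/h)),(6 if k%20 else 12,int(k*300/h)),(0,255,255),1)
    return c
o=np.vstack([np.hstack([crop(t,116,130,132,99),crop(t,380,230,100,75+5)]),np.hstack([crop(s,390,300,144,108+6),crop(s,190,175,100,75)])])
cv2.imwrite("pics/c1.png",o)
E
```

```text
(no output)
```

View pics/c1.png

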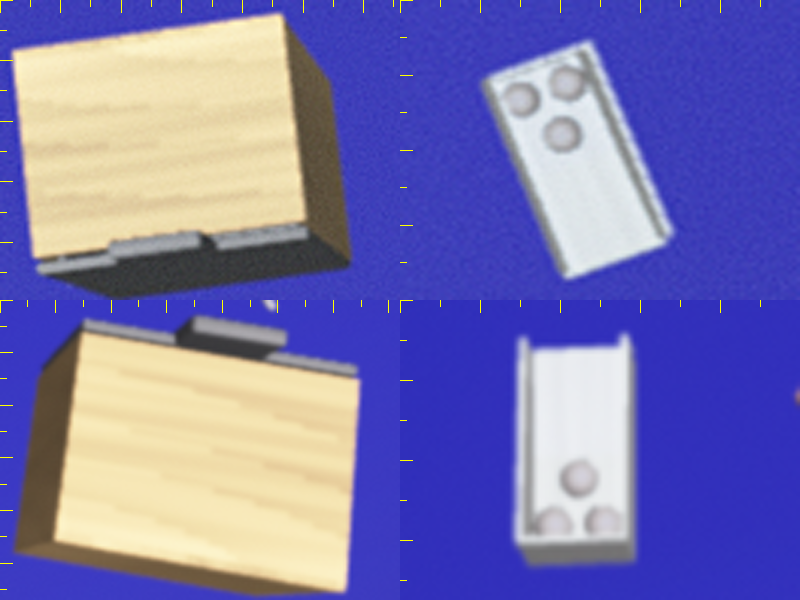

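The zoomed crop shows the roof corners, tab top and tray rim corners clearly. I'll triangulate those picks and compare them with the known heights and sizes.

```bash
cat > h.py <<'E'
import numpy as np
from scipy.spatial.transform import Rotation as R
from cell import robot, optics, models
def ray(c,p):
    i=optics.camera_info(c); d=R.from_quat(i["rotation"]).apply([(p[0]-i["cx"])/i["fx"],(p[1]-i["cy"])/i["fy"],1]); return i["xyz"],d/np.linalg.norm(d)
def tri(pt,ps):
    (a,d),(b,e)=ray("top",pt),ray("scene",ps)
    s=np.linalg.lstsq(np.c_[d,-e],b-a,rcond=None)[0]; P=a+s[0]*d; Q=b+s[1]*e
    return (P+Q)/2, np.linalg.norm(P-Q)*1e3
def atz(c,p,z):
    a,d=ray(c,p); return a+d*(z-a[2])/d[2]
E
python3 - <<'E'
from h import *
np.set_printoptions(precision=4,suppress=True)
bt=lambda p:(116+p[0]/3.03,130+p[1]/3.03); bs=lambda p:(390+p[0]/2.778,300+p[1]/2.632)
tt=lambda p:(380+p[0]/4,230+p[1]/3.75); ts=lambda p:(190+p[0]/4,175+p[1]/4)
def do(L,ft,fs,z):
    for n,a,b in L:
        print(n,*tri(ft(a),fs(b)),atz("top",ft(a),z)[:2],atz("scene",fs(b),z)[:2])
do([("fR",(306,225),(82,32)),("fL",(34,258),(358,80)),("bL",(13,50),(346,292)),("bR",(283,14),(54,241))],bt,bs,.185)
do([("tab",(155,243),(240,31))],bt,bs,.227)
do([("bR",(192,40),(116,241)),("bL",(83,78),(234,240)),("sL",(167,278),(228,34)),("sR",(272,238),(123,38))],tt,ts,.04)
print(robot.state()["ft_force"])
E
```

```text
fR [0.59   0.1644 0.1653] 1.5120696857609093 [0.5869 0.1597] [0.5948 0.1627]
fL [0.5644 0.3437 0.1711] 1.71057209974504 [0.5625 0.3379] [0.5681 0.3403]
bL [0.7048 0.365  0.1737] 2.8178436381145615 [0.7018 0.3593] [0.7061 0.3627]
bR [0.7329 0.1848 0.1696] 2.45392265990907 [0.7286 0.1802] [0.7342 0.1837]
tab [0.569  0.2518 0.2143] 3.2161651334502905 [0.5672 0.2465] [0.5723 0.2506]
bR [ 0.5361 -0.2836  0.0297] 2.4885088433792917 [ 0.5355 -0.283 ] [ 0.5386 -0.2793]
bL [ 0.5129 -0.2235  0.0253] 2.3556129618492063 [ 0.512  -0.2228] [ 0.5168 -0.2188]
sL [ 0.3956 -0.2723  0.0209] 0.8223715707870118 [ 0.3956 -0.2688] [ 0.4032 -0.2672]
sR [ 0.4196 -0.3283  0.0247] 2.216038726487924 [ 0.4198 -0.3263] [ 0.425  -0.3221]
[ 0.2758 -0.5595  0.5371]
```

The geometry fits the stated sizes: width 180 mm, depth 141 mm, tray length 123 mm.
- **Hinge:** (0.578, 0.250), yaw 8.5°.
- **Bin:** nearly shut.
- **Tray:** origin about (0.469, -0.273), yaw 21°.

First I go above the spot behind the tab with closed fingers.

{"method": "arm_command", "body": {
  "increments": [
    {"dz": -0.05, "fingers": 0},
    {"dx": 0.658, "dy": -0.666, "dz": -0.08, "az": 0.3, "fingers": 0},
    {"dx": 0.658, "dy": -0.666, "dz": -0.08, "az": 0.3, "fingers": 0},
    {"dx": 0.658, "dy": -0.666, "dz": -0.08, "az": 0.3, "fingers": 0},
    {"dx": 0.658, "dy": -0.666, "dz": -0.08, "az": 0.3, "fingers": 0},
    {"dx": 0.658, "dy": -0.666, "dz": -0.08, "az": 0.3, "fingers": 0},
    {"dx": 0.658, "dy": -0.666, "dz": -0.08, "az": 0.3, "fingers": 0},
    {"dx": 0.658, "dy": -0.666, "dz": -0.08, "az": 0.3, "fingers": 0},
    {"dx": 0.658, "dy": -0.666, "dz": -0.08, "az": 0.3, "fingers": 0},
    {"dx": 0.658, "dy": -0.666, "dz": -0.08, "az": 0.3, "fingers": 0},
    {"dx": 0.658, "dy": -0.666, "dz": -0.08, "az": 0.3, "fingers": 0},
    {"dx": 0.658, "dy": -0.666, "dz": -0.08, "az": 0.3, "fingers": 0},
    {"dx": 0.658, "dy": -0.666, "dz": -0.08, "az": 0.3, "fingers": 0},
    {"dx": 0.658, "dy": -0.666, "dz": -0.08, "az": 0.3, "fingers": 0},
    {"dx": 0.658, "dy": -0.666, "dz": -0.08, "az": 0.3, "fingers": 0},
    {"dx": 0.658, "dy": -0.666, "dz": -0.08, "az": 0.3, "fingers": 0},
    {"dx": 0.658, "dy": -0.666, "dz": -0.08, "az": 0.3, "fingers": 0},
    {"dx": 0.658, "dy": -0.666, "dz": -0.08, "az": 0.3, "fingers": 0},
    {"dx": 0.658, "dy": -0.666, "dz": -0.08, "az": 0.3, "fingers": 0},
    {"dx": 0.658, "dy": -0.666, "dz": -0.08, "az": 0.3, "fingers": 0}
  ]
}}

```text
invalid input
```

{"method": "arm_command", "body": {
  "increments": [
    {"dx": 0.0, "dy": 0.0, "dz": -0.05, "ax": 0.0, "ay": 0.0, "az": 0.0, "fingers": 0.0}
  ]
}}

```text
time_s: 0.6
ee_pos: [0.3017, -0.628, 0.258]
orientation: [0.975, 0.222, -0.001, -0.005]
ft_force: [-0.5, -0.4, 0.3]
opening: 0.0857
grip_force: 0.0
```

{"method": "arm_command", "body": {
  "increments": [
    {"dx": 0.658, "dy": -0.666, "dz": -0.03, "ax": 0, "ay": 0, "az": 0.3, "fingers": 0},
    {"dx": 0.658, "dy": -0.666, "dz": -0.03, "ax": 0, "ay": 0, "az": 0.3, "fingers": 0},
    {"dx": 0.658, "dy": -0.666, "dz": -0.03, "ax": 0, "ay": 0, "az": 0.3, "fingers": 0},
    {"dx": 0.658, "dy": -0.666, "dz": -0.03, "ax": 0, "ay": 0, "az": 0.3, "fingers": 0},
    {"dx": 0.658, "dy": -0.666, "dz": -0.03, "ax": 0, "ay": 0, "az": 0.3, "fingers": 0},
    {"dx": 0.658, "dy": -0.666, "dz": -0.03, "ax": 0, "ay": 0, "az": 0.3, "fingers": 0},
    {"dx": 0.658, "dy": -0.666, "dz": -0.03, "ax": 0, "ay": 0, "az": 0.3, "fingers": 0},
    {"dx": 0.658, "dy": -0.666, "dz": -0.03, "ax": 0, "ay": 0, "az": 0.3, "fingers": 0},
    {"dx": 0.658, "dy": -0.666, "dz": -0.03, "ax": 0, "ay": 0, "az": 0.3, "fingers": 0},
    {"dx": 0.658, "dy": -0.666, "dz": -0.03, "ax": 0, "ay": 0, "az": 0.3, "fingers": 0},
    {"dx": 0.658, "dy": -0.666, "dz": -0.03, "ax": 0, "ay": 0, "az": 0.3, "fingers": 0},
    {"dx": 0.658, "dy": -0.666, "dz": -0.03, "ax": 0, "ay": 0, "az": 0.3, "fingers": 0},
    {"dx": 0.658, "dy": -0.666, "dz": -0.03, "ax": 0, "ay": 0, "az": 0.3, "fingers": 0},
    {"dx": 0.658, "dy": -0.666, "dz": -0.03, "ax": 0, "ay": 0, "az": 0.3, "fingers": 0},
    {"dx": 0.658, "dy": -0.666, "dz": -0.03, "ax": 0, "ay": 0, "az": 0.3, "fingers": 0},
    {"dx": 0.658, "dy": -0.666, "dz": -0.03, "ax": 0, "ay": 0, "az": 0.3, "fingers": 0},
    {"dx": 0.658, "dy": -0.666, "dz": -0.03, "ax": 0, "ay": 0, "az": 0.3, "fingers": 0},
    {"dx": 0.658, "dy": -0.666, "dz": -0.03, "ax": 0, "ay": 0, "az": 0.3, "fingers": 0},
    {"dx": 0.658, "dy": -0.666, "dz": -0.03, "ax": 0, "ay": 0, "az": 0.3, "fingers": 0},
    {"dx": 0.658, "dy": -0.666, "dz": -0.03, "ax": 0, "ay": 0, "az": 0.3, "fingers": 0}
  ]
}}

```text
time_s: 2.6
ee_pos: [0.6087, 0.2579, 0.2938]
orientation: [0.997, 0.075, 0.0, -0.0]
ft_force: [-1.1, -1.0, -0.1]
opening: 0.0002
grip_force: 0.0
```

```bash
python3 - <<'E'
from h import *
import cv2
t=optics.get_image("top")[:,:,::-1]; s=optics.get_image("scene")[:,:,::-1]
c=lambda im,x,y,w,h: cv2.resize(im[y:y+h,x:x+w],(400,400*h//w),interpolation=cv2.INTER_CUBIC)
cv2.imwrite("pics/c2.png",np.hstack([c(t,100,110,160,160),c(s,390,240,160,160)]))
print(robot.state()["ee_pos"])
E
```

```text
[0.60760563 0.25464617 0.29354104]
```

View pics/c2.png

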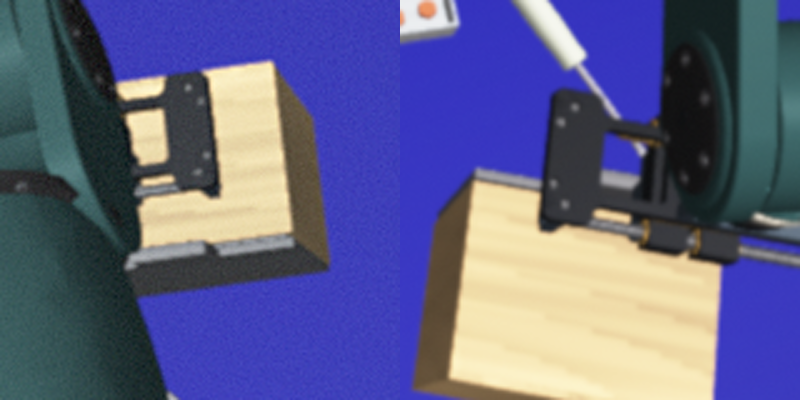

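The gripper is above the front part of the roof with the tips hidden from both cameras, so I'll descend and watch the force.

{"method": "arm_command", "body": {
  "increments": [
    {"dx": 0, "dy": 0, "dz": 0.04, "ax": 0, "ay": 0, "az": 0, "fingers": 0},
    {"dx": 0, "dy": 0, "dz": 0.065, "ax": 0, "ay": 0, "az": 0, "fingers": 0},
    {"dx": 0, "dy": 0, "dz": 0.08, "ax": 0, "ay": 0, "az": 0, "fingers": 0},
    {"dx": 0, "dy": 0, "dz": 0.09, "ax": 0, "ay": 0, "az": 0, "fingers": 0},
    {"dx": 0, "dy": 0, "dz": 0.09, "ax": 0, "ay": 0, "az": 0, "fingers": 0}
  ]
}}

```text
time_s: 3.2
ee_pos: [0.6076, 0.2536, 0.2034]
orientation: [0.997, 0.074, -0.001, 0.0]
ft_force: [-0.4, 0.0, 0.3]
opening: 0.0008
grip_force: 0.0
```

{"method": "arm_command", "body": {
  "increments": [
    {"dx": -0.015, "dy": 0, "dz": 0, "ax": 0, "ay": 0, "az": 0, "fingers": 0},
    {"dx": -0.025, "dy": 0, "dz": 0, "ax": 0, "ay": 0, "az": 0, "fingers": 0},
    {"dx": -0.0355, "dy": 0, "dz": 0, "ax": 0, "ay": 0, "az": 0, "fingers": 0},
    {"dx": -0.045, "dy": 0, "dz": 0, "ax": 0, "ay": 0, "az": 0, "fingers": 0},
    {"dx": -0.055, "dy": 0, "dz": 0.001, "ax": 0, "ay": 0, "az": 0, "fingers": 0},
    {"dx": -0.064, "dy": 0, "dz": 0.003, "ax": 0, "ay": 0, "az": 0, "fingers": 0},
    {"dx": -0.074, "dy": 0, "dz": 0.005, "ax": 0, "ay": 0, "az": 0, "fingers": 0},
    {"dx": -0.083, "dy": 0, "dz": 0.008, "ax": 0, "ay": 0, "az": 0, "fingers": 0},
    {"dx": -0.092, "dy": 0, "dz": 0.012, "ax": 0, "ay": 0, "az": 0, "fingers": 0},
    {"dx": -0.101, "dy": 0, "dz": 0.016, "ax": 0, "ay": 0, "az": 0, "fingers": 0},
    {"dx": -0.1095, "dy": 0, "dz": 0.02, "ax": 0, "ay": 0, "az": 0, "fingers": 0},
    {"dx": -0.118, "dy": 0, "dz": 0.025, "ax": 0, "ay": 0, "az": 0, "fingers": 0},
    {"dx": -0.126, "dy": 0, "dz": 0.03, "ax": 0, "ay": 0, "az": 0, "fingers": 0}
  ]
}}

```text
time_s: 4.5
ee_pos: [0.4825, 0.2356, 0.1735]
orientation: [0.997, 0.074, -0.0, 0.0]
ft_force: [0.8, 0.1, -0.5]
opening: 0.0001
grip_force: 0.3
```

{"method": "arm_command", "body": {
  "increments": [
    {"dx": -0.008, "dy": 0, "dz": 0.006, "ax": 0, "ay": 0, "az": 0, "fingers": 0},
    {"dx": -0.0155, "dy": 0, "dz": 0.012, "ax": 0, "ay": 0, "az": 0, "fingers": 0},
    {"dx": -0.02, "dy": 0, "dz": 0.0155, "ax": 0, "ay": 0, "az": 0, "fingers": 0},
    {"dx": -0.024, "dy": 0, "dz": 0.019, "ax": 0, "ay": 0, "az": 0, "fingers": 0},
    {"dx": -0.027, "dy": 0, "dz": 0.02, "ax": 0, "ay": 0, "az": 0, "fingers": 0}
  ]
}}

```text
time_s: 5.0
ee_pos: [0.4613, 0.2328, 0.1568]
orientation: [0.997, 0.074, 0.005, -0.001]
ft_force: [25.9, -7.1, 18.3]
opening: 0.0007
grip_force: 15.2
```

```bash
python3 - <<'E'
from h import *
import cv2
t=optics.get_image("top")[:,:,::-1]; s=optics.get_image("scene")[:,:,::-1]
c=lambda im,x,y,w,h: cv2.resize(im[y:y+h,x:x+w],(400,400*h//w),interpolation=cv2.INTER_CUBIC)
cv2.imwrite("pics/c3.png",np.hstack([c(t,100,130,160,160),c(s,390,210,160,160)]))
print(robot.state()["ft_force"])
E
```

```text
[18.80261905 -6.02745032 14.4547199 ]
```

View pics/c3.png

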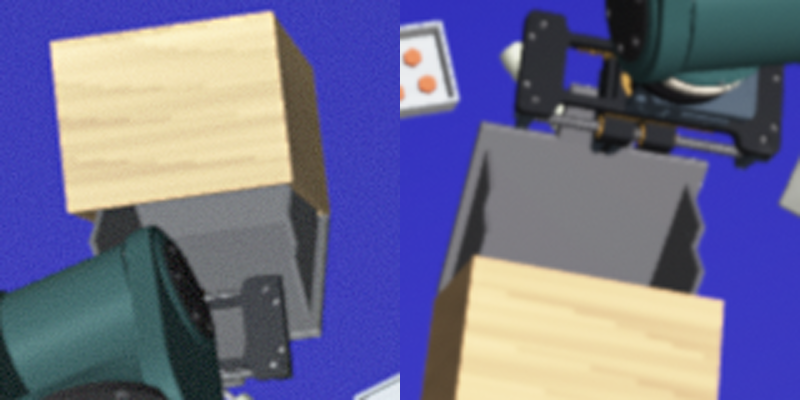

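Force rises to 26 N and the picture shows the bin tilted well out, so it is at its stop. I back off, lift, and go above the tray.

{"method": "arm_command", "body": {
  "increments": [
    {"dx": 0.02, "dy": 0, "dz": 0, "ax": 0, "ay": 0, "az": 0, "fingers": 0},
    {"dx": 0.025, "dy": 0, "dz": -0.04, "ax": 0, "ay": 0, "az": 0, "fingers": 0},
    {"dx": 0.025, "dy": 0, "dz": -0.09, "ax": 0, "ay": 0, "az": 0, "fingers": 0},
    {"dx": 0.0, "dy": 0.02, "dz": -0.13, "ax": 0, "ay": 0, "az": 0, "fingers": 0},
    {"dx": -0.054, "dy": 0.4985, "dz": -0.13, "ax": 0, "ay": 0, "az": -0.218, "fingers": 1},
    {"dx": -0.054, "dy": 0.4985, "dz": -0.13, "ax": 0, "ay": 0, "az": -0.218, "fingers": 1},
    {"dx": -0.054, "dy": 0.4985, "dz": -0.13, "ax": 0, "ay": 0, "az": -0.218, "fingers": 1},
    {"dx": -0.054, "dy": 0.4985, "dz": -0.13, "ax": 0, "ay": 0, "az": -0.218, "fingers": 1},
    {"dx": -0.054, "dy": 0.4985, "dz": -0.13, "ax": 0, "ay": 0, "az": -0.218, "fingers": 1},
    {"dx": -0.054, "dy": 0.4985, "dz": -0.13, "ax": 0, "ay": 0, "az": -0.218, "fingers": 1},
    {"dx": -0.054, "dy": 0.4985, "dz": -0.13, "ax": 0, "ay": 0, "az": -0.218, "fingers": 1},
    {"dx": -0.054, "dy": 0.4985, "dz": -0.13, "ax": 0, "ay": 0, "az": -0.218, "fingers": 1},
    {"dx": -0.054, "dy": 0.4985, "dz": -0.13, "ax": 0, "ay": 0, "az": -0.218, "fingers": 1},
    {"dx": -0.054, "dy": 0.4985, "dz": -0.13, "ax": 0, "ay": 0, "az": -0.218, "fingers": 1},
    {"dx": -0.054, "dy": 0.4985, "dz": -0.1, "ax": 0, "ay": 0, "az": -0.218, "fingers": 1},
    {"dx": -0.054, "dy": 0.4985, "dz": -0.06, "ax": 0, "ay": 0, "az": -0.218, "fingers": 1},
    {"dx": -0.054, "dy": 0.4985, "dz": 0.0, "ax": 0, "ay": 0, "az": -0.218, "fingers": 1},
    {"dx": -0.054, "dy": 0.4985, "dz": 0.033, "ax": 0, "ay": 0, "az": -0.218, "fingers": 1},
    {"dx": -0.054, "dy": 0.4985, "dz": 0.033, "ax": 0, "ay": 0, "az": -0.218, "fingers": 1}
  ]
}}

```text
time_s: 7.0
ee_pos: [0.4734, -0.2674, 0.1161]
orientation: [0.983, 0.182, -0.003, -0.003]
ft_force: [-0.3, 1.0, 1.1]
opening: 0.0911
grip_force: 0.0
```

```bash
python3 - <<'E'
from h import *
import cv2
t=optics.get_image("top")[:,:,::-1]; s=optics.get_image("scene")[:,:,::-1]
c=lambda im,x,y,w,h: cv2.resize(im[y:y+h,x:x+w],(400,400*h//w),interpolation=cv2.INTER_CUBIC)
cv2.imwrite("pics/c4.png",np.vstack([np.hstack([c(t,370,210,120,90),c(s,170,140,120,90)]),np.hstack([c(t,100,130,160,120),c(s,390,260,160,120)])]))
st=robot.state();print(st["ee_pos"],st["orientation"],st["time_s"],st["opening"])
E
```

```text
[ 0.47659066 -0.26933783  0.12149656] [ 9.83316808e-01  1.81900486e-01 -3.84913624e-04 -3.46324849e-04] 7.1 0.09127558783386315
```

View pics/c4.png

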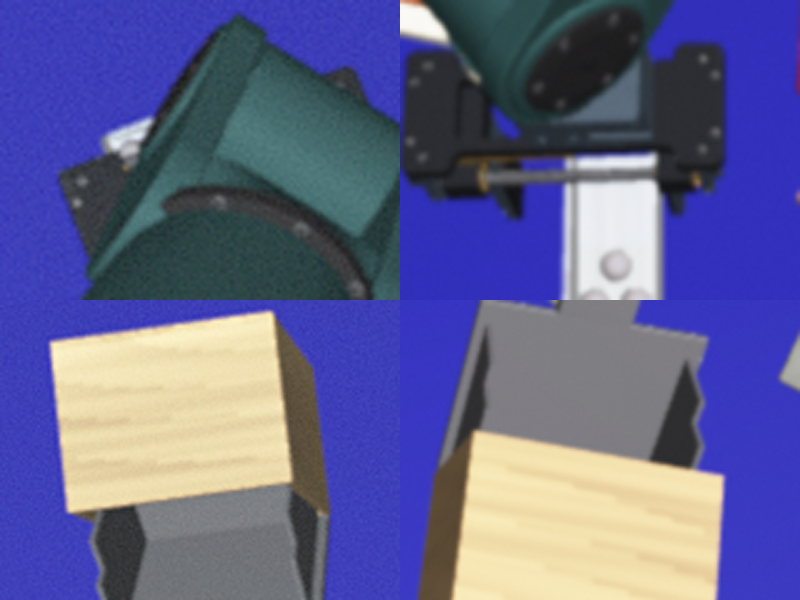

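The bin stays open. The scene crop shows the fingertips at about (204,204) and (253,204) and the tray between them. I'll check lateral centring with the same camera so its bias cancels.

```bash
python3 - <<'E'
from h import *
y=R.from_quat(robot.state()["orientation"]).apply([0,1,0]); T=robot.state()["ee_pos"]
for n,p,z in [("tipL",(203.9,204.5),.1215),("tipR",(253.2,203.6),.1215),("trL",(170+165/3.33,140+230/3.33),.04),("trR",(170+262/3.33,140+230/3.33),.04)]:
    P=atz("scene",p,z); print(n,((P-T)@y).round(4),((P-T)@R.from_quat(robot.state()["orientation"]).apply([1,0,0])).round(4))
E
```

```text
tipL 0.0495 0.0153
tipR -0.0519 0.0163
trL 0.032 -0.0073
trR -0.0326 -0.0053
```

Centred to within 1 mm. Descend and grip.

{"method": "arm_command", "body": {
  "increments": [
    {"dx": 0, "dy": 0, "dz": 0.04, "ax": 0, "ay": 0, "az": 0, "fingers": 1},
    {"dx": 0, "dy": 0, "dz": 0.075, "ax": 0, "ay": 0, "az": 0, "fingers": 1},
    {"dx": 0, "dy": 0, "dz": 0.1, "ax": 0, "ay": 0, "az": 0, "fingers": 1},
    {"dx": 0, "dy": 0, "dz": 0.109, "ax": 0, "ay": 0, "az": 0, "fingers": 1},
    {"dx": 0, "dy": 0, "dz": 0.109, "ax": 0, "ay": 0, "az": 0, "fingers": 0.75},
    {"dx": 0, "dy": 0, "dz": 0.109, "ax": 0, "ay": 0, "az": 0, "fingers": 0.6},
    {"dx": 0, "dy": 0, "dz": 0.109, "ax": 0, "ay": 0, "az": 0, "fingers": 0.4},
    {"dx": 0, "dy": 0, "dz": 0.109, "ax": 0, "ay": 0, "az": 0, "fingers": 0.4},
    {"dx": 0, "dy": 0, "dz": 0.109, "ax": 0, "ay": 0, "az": 0, "fingers": 0.4}
  ]
}}

```text
time_s: 8.0
ee_pos: [0.4772, -0.2698, 0.0131]
orientation: [0.983, 0.182, 0.001, 0.001]
ft_force: [-2.6, 0.6, 11.0]
opening: 0.06
grip_force: 30.0
```

Gripped (opening 60 mm, grip 30 N). Now I lift gently, with the spout slightly up.

{"method": "arm_command", "body": {
  "increments": [
    {"dx": 0, "dy": 0, "dz": -0.005, "ax": 0, "ay": 0, "az": 0, "fingers": 0.4},
    {"dx": 0, "dy": 0, "dz": -0.015, "ax": 0, "ay": -0.01, "az": 0, "fingers": 0.4},
    {"dx": 0, "dy": 0, "dz": -0.035, "ax": 0, "ay": -0.03, "az": 0, "fingers": 0.4},
    {"dx": 0, "dy": 0, "dz": -0.06, "ax": 0, "ay": -0.05, "az": 0, "fingers": 0.4},
    {"dx": 0, "dy": 0, "dz": -0.09, "ax": 0, "ay": -0.07, "az": 0, "fingers": 0.4},
    {"dx": 0, "dy": 0, "dz": -0.12, "ax": 0, "ay": -0.09, "az": 0, "fingers": 0.4},
    {"dx": 0, "dy": 0, "dz": -0.15, "ax": 0, "ay": -0.11, "az": 0, "fingers": 0.4},
    {"dx": 0, "dy": 0, "dz": -0.18, "ax": 0, "ay": -0.13, "az": 0, "fingers": 0.4},
    {"dx": 0, "dy": 0, "dz": -0.21, "ax": 0, "ay": -0.14, "az": 0, "fingers": 0.4},
    {"dx": 0, "dy": 0, "dz": -0.24, "ax": 0, "ay": -0.14, "az": 0, "fingers": 0.4},
    {"dx": 0, "dy": 0, "dz": -0.265, "ax": 0, "ay": -0.14, "az": 0, "fingers": 0.4},
    {"dx": 0, "dy": 0, "dz": -0.28, "ax": 0, "ay": -0.14, "az": 0, "fingers": 0.4},
    {"dx": 0, "dy": 0, "dz": -0.29, "ax": 0, "ay": -0.14, "az": 0, "fingers": 0.4},
    {"dx": 0, "dy": 0, "dz": -0.29, "ax": 0, "ay": -0.14, "az": 0, "fingers": 0.4}
  ]
}}

```text
time_s: 9.4
ee_pos: [0.4767, -0.2694, 0.3027]
orientation: [0.981, 0.181, -0.068, 0.013]
ft_force: [0.3, -0.2, -3.7]
opening: 0.0601
grip_force: 30.0
```

```bash
cat > plan.py <<'E'
from h import *
HINGE=np.array([.578,.250]);YAW=np.radians(8.5)
U=np.array([np.cos(YAW),np.sin(YAW)])
def ori(yaw,a):  # tool down, x at yaw, spout down by a
    return R.from_euler("z",yaw)*R.from_euler("x",np.pi)*R.from_euler("y",a)
def rel(P,Q,p0,q0):  # rows from pose P,Q relative to p0,q0
    d=q0.inv().apply(np.array(P)-p0); r=(q0.inv()*Q).as_rotvec()
    return np.r_[d,r].round(4)
E
python3 - <<'E'
from plan import *
s=robot.state(); print(s["ee_pos"],s["orientation"],s["ft_force"],s["opening"],s["time_s"])
q0=ori(np.radians(21),-.14); p0=np.array([.4766,-.2693,.3025]); print(q0.as_quat())
T=np.r_[HINGE+.04*U,.3025]
print(rel(T,ori(YAW,-.14),p0,q0))
E
```

```text
[ 0.47665169 -0.2694111   0.30272065] [ 0.98094664  0.1813519  -0.06842647  0.01315275] [ 0.28620811 -0.18910334 -3.74141524] 0.06008664151628436 9.4
[ 0.98084692  0.18178923 -0.06877165  0.01274607]
[ 0.3167 -0.4398 -0.0446  0.0304 -0.      0.216 ]
```

{"method": "arm_command", "body": {
  "increments": [
    {"dx": 0.003, "dy": -0.004, "dz": -0.0005, "ax": 0, "ay": 0, "az": 0.002, "fingers": 0.4},
    {"dx": 0.0095, "dy": -0.013, "dz": -0.0013, "ax": 0.001, "ay": 0, "az": 0.0065, "fingers": 0.4},
    {"dx": 0.019, "dy": -0.0264, "dz": -0.0027, "ax": 0.0018, "ay": 0, "az": 0.013, "fingers": 0.4},
    {"dx": 0.0317, "dy": -0.044, "dz": -0.0045, "ax": 0.003, "ay": 0, "az": 0.0216, "fingers": 0.4},
    {"dx": 0.0475, "dy": -0.066, "dz": -0.0067, "ax": 0.0046, "ay": 0, "az": 0.0324, "fingers": 0.4},
    {"dx": 0.0633, "dy": -0.088, "dz": -0.0089, "ax": 0.0061, "ay": 0, "az": 0.0432, "fingers": 0.4},
    {"dx": 0.0823, "dy": -0.1143, "dz": -0.0116, "ax": 0.0079, "ay": 0, "az": 0.0562, "fingers": 0.4},
    {"dx": 0.1013, "dy": -0.1407, "dz": -0.0143, "ax": 0.0097, "ay": 0, "az": 0.0691, "fingers": 0.4},
    {"dx": 0.1203, "dy": -0.1671, "dz": -0.0169, "ax": 0.0116, "ay": 0, "az": 0.0821, "fingers": 0.4},
    {"dx": 0.1393, "dy": -0.1935, "dz": -0.0196, "ax": 0.0134, "ay": 0, "az": 0.095, "fingers": 0.4},
    {"dx": 0.1584, "dy": -0.2199, "dz": -0.0223, "ax": 0.0152, "ay": 0, "az": 0.108, "fingers": 0.4},
    {"dx": 0.1774, "dy": -0.2463, "dz": -0.025, "ax": 0.017, "ay": 0, "az": 0.121, "fingers": 0.4},
    {"dx": 0.1964, "dy": -0.2727, "dz": -0.0277, "ax": 0.0188, "ay": 0, "az": 0.1339, "fingers": 0.4},
    {"dx": 0.2154, "dy": -0.2991, "dz": -0.0303, "ax": 0.0207, "ay": 0, "az": 0.1469, "fingers": 0.4},
    {"dx": 0.2344, "dy": -0.3255, "dz": -0.033, "ax": 0.0225, "ay": 0, "az": 0.1598, "fingers": 0.4},
    {"dx": 0.2534, "dy": -0.3518, "dz": -0.0357, "ax": 0.0243, "ay": 0, "az": 0.1728, "fingers": 0.4},
    {"dx": 0.2692, "dy": -0.3738, "dz": -0.0379, "ax": 0.0258, "ay": 0, "az": 0.1836, "fingers": 0.4},
    {"dx": 0.285, "dy": -0.3958, "dz": -0.0401, "ax": 0.0274, "ay": 0, "az": 0.1944, "fingers": 0.4},
    {"dx": 0.3008, "dy": -0.4178, "dz": -0.0424, "ax": 0.0289, "ay": 0, "az": 0.2052, "fingers": 0.4},
    {"dx": 0.3167, "dy": -0.4398, "dz": -0.0446, "ax": 0.0304, "ay": 0, "az": 0.216, "fingers": 0.4}
  ]
}}

```text
time_s: 11.4
ee_pos: [0.6172, 0.2576, 0.3006]
orientation: [0.995, 0.073, -0.071, 0.005]
ft_force: [0.4, -0.2, -2.9]
opening: 0.0605
grip_force: 30.0
```

{"method": "arm_command", "body": {
  "increments": [
    {"dx": 0, "dy": 0, "dz": 0, "ax": 0, "ay": 0, "az": 0, "fingers": 0.4},
    {"dx": 0, "dy": 0, "dz": 0, "ax": 0, "ay": 0, "az": 0, "fingers": 0.4},
    {"dx": 0, "dy": 0, "dz": 0, "ax": 0, "ay": 0, "az": 0, "fingers": 0.4}
  ]
}}

```text
time_s: 11.7
ee_pos: [0.6173, 0.2556, 0.3012]
orientation: [0.995, 0.074, -0.07, 0.005]
ft_force: [0.6, -0.2, -3.7]
opening: 0.0601
grip_force: 30.0
```

```bash
python3 - <<'E'
from plan import *
import cv2
t=optics.get_image("top")[:,:,::-1]; s=optics.get_image("scene")[:,:,::-1]
c=lambda im,x,y,w,h: cv2.resize(im[y:y+h,x:x+w],(400,400*h//w),interpolation=cv2.INTER_CUBIC)
cv2.imwrite("pics/c5.png",np.hstack([c(t,100,110,160,160),c(s,390,220,160,160)]))
st=robot.state(); print(st["ee_pos"],st["orientation"],st["time_s"])
p0=np.r_[HINGE+.04*U,.3025]; q0=ori(YAW,-.14); print(q0.as_quat(),p0)
for d in [-8,-4,0,4,7,9,11,13,15,17,20,25,30,35,40]:
    a=np.radians(d); lz=.215 if d>=4 else .215+(4-d)*.005
    P=np.r_[HINGE+(-.028+.070*np.cos(a))*U, lz+.070*np.sin(a)]
    print(d,rel(P,ori(YAW,a),p0,q0),P.round(3))
E
```

```text
[0.61756184 0.2552563  0.30165846] [ 0.99483538  0.07330409 -0.07000899  0.00527426] 11.8
[ 0.99480792  0.073927   -0.06975052  0.00518336] [0.61756063 0.25591238 0.3025    ]
-8 [ 0.0065 -0.      0.0367 -0.      0.0004  0.    ] [0.619 0.256 0.265]
-4 [ 0.0091 -0.      0.0516 -0.      0.0702  0.    ] [0.619 0.256 0.25 ]
0 [ 0.0114  0.      0.0666 -0.      0.14    0.    ] [0.62  0.256 0.235]
4 [ 0.0133 -0.      0.0816 -0.      0.2098  0.    ] [0.619 0.256 0.22 ]
7 [ 0.0125 -0.      0.078  -0.      0.2622 -0.    ] [0.619 0.256 0.224]
9 [0.0118 0.     0.0756 0.     0.2971 0.    ] [0.619 0.256 0.226]
11 [ 0.0111  0.      0.0733 -0.      0.332   0.    ] [0.618 0.256 0.228]
13 [ 0.0102  0.      0.071  -0.      0.3669  0.    ] [0.618 0.256 0.231]
15 [ 0.0093  0.      0.0688 -0.      0.4018 -0.    ] [0.617 0.256 0.233]
17 [ 0.0083  0.      0.0665 -0.      0.4367 -0.    ] [0.617 0.256 0.235]
20 [0.0067 0.     0.0632 0.     0.4891 0.    ] [0.615 0.256 0.239]
25 [0.0036 0.     0.058  0.     0.5763 0.    ] [0.613 0.255 0.245]
30 [ 0.     -0.      0.053  -0.      0.6636  0.    ] [0.61  0.255 0.25 ]
35 [-0.0039 -0.      0.0484 -0.      0.7509  0.    ] [0.607 0.254 0.255]
40 [-0.0083  0.      0.0441 -0.      0.8381 -0.    ] [0.603 0.254 0.26 ]
```

View pics/c5.png

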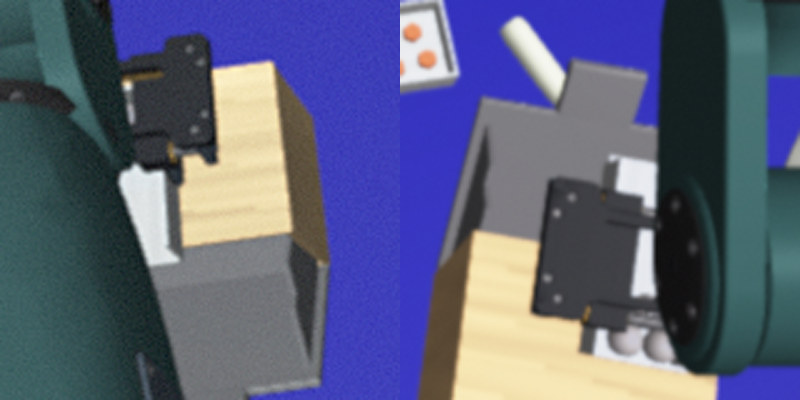

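The balls sit at the back of the tray and the spout overhangs the mouth just beyond the housing edge. Now lower and tip slowly about the lip.

{"method": "arm_command", "body": {
  "increments": [
    {"dx": 0.0, "dy": 0, "dz": 0.018, "ax": 0, "ay": 0, "az": 0, "fingers": 0.4},
    {"dx": 0.0015, "dy": 0, "dz": 0.037, "ax": 0, "ay": 0.02, "az": 0, "fingers": 0.4},
    {"dx": 0.004, "dy": 0, "dz": 0.052, "ax": 0, "ay": 0.07, "az": 0, "fingers": 0.4},
    {"dx": 0.0064, "dy": 0, "dz": 0.067, "ax": 0, "ay": 0.14, "az": 0, "fingers": 0.4},
    {"dx": 0.008, "dy": 0, "dz": 0.08, "ax": 0, "ay": 0.19, "az": 0, "fingers": 0.4},
    {"dx": 0.008, "dy": 0, "dz": 0.08, "ax": 0, "ay": 0.22, "az": 0, "fingers": 0.4},
    {"dx": 0.0078, "dy": 0, "dz": 0.079, "ax": 0, "ay": 0.24, "az": 0, "fingers": 0.4},
    {"dx": 0.0075, "dy": 0, "dz": 0.078, "ax": 0, "ay": 0.262, "az": 0, "fingers": 0.4},
    {"dx": 0.007, "dy": 0, "dz": 0.0768, "ax": 0, "ay": 0.28, "az": 0, "fingers": 0.4},
    {"dx": 0.0068, "dy": 0, "dz": 0.0756, "ax": 0, "ay": 0.297, "az": 0, "fingers": 0.4},
    {"dx": 0.0065, "dy": 0, "dz": 0.0745, "ax": 0, "ay": 0.315, "az": 0, "fingers": 0.4},
    {"dx": 0.0061, "dy": 0, "dz": 0.0733, "ax": 0, "ay": 0.332, "az": 0, "fingers": 0.4},
    {"dx": 0.0057, "dy": 0, "dz": 0.0722, "ax": 0, "ay": 0.35, "az": 0, "fingers": 0.4},
    {"dx": 0.0052, "dy": 0, "dz": 0.071, "ax": 0, "ay": 0.367, "az": 0, "fingers": 0.4},
    {"dx": 0.0048, "dy": 0, "dz": 0.07, "ax": 0, "ay": 0.384, "az": 0, "fingers": 0.4},
    {"dx": 0.0043, "dy": 0, "dz": 0.0688, "ax": 0, "ay": 0.402, "az": 0, "fingers": 0.4},
    {"dx": 0.0038, "dy": 0, "dz": 0.0677, "ax": 0, "ay": 0.419, "az": 0, "fingers": 0.4},
    {"dx": 0.0033, "dy": 0, "dz": 0.0665, "ax": 0, "ay": 0.437, "az": 0, "fingers": 0.4},
    {"dx": 0.0025, "dy": 0, "dz": 0.0649, "ax": 0, "ay": 0.463, "az": 0, "fingers": 0.4},
    {"dx": 0.0017, "dy": 0, "dz": 0.0632, "ax": 0, "ay": 0.489, "az": 0, "fingers": 0.4}
  ]
}}

```text
time_s: 13.8
ee_pos: [0.6108, 0.2548, 0.2393]
orientation: [0.982, 0.073, 0.174, -0.013]
ft_force: [0.6, 0.0, -1.0]
opening: 0.0604
grip_force: 30.0
```

```bash
python3 - <<'E'
from plan import *
st=robot.state(); print(st["ee_pos"],st["ft_force"],st["time_s"],R.from_quat(st["orientation"]).apply([1,0,0]))
f=lambda d,lu=-.033,lz=.215:(np.r_[HINGE+(lu+.070*np.cos(np.radians(d)))*U, lz+.070*np.sin(np.radians(d))],ori(YAW,np.radians(d)))
p0,q0=f(20)
for d in [25,30,35,40]: print(d,rel(*f(d),p0,q0))
print("home",rel(f(0)[0]*[1,1,0]+[0,0,.30],f(0)[1],p0,q0))
E
```

```text
[0.61081469 0.25475863 0.23931022] [ 0.62854971  0.02982951 -0.9895205 ] 13.8 [0.92869871 0.13817385 0.3441318 ]
25 [-0.0003  0.     -0.0061  0.      0.0873  0.    ]
30 [-0.0011  0.     -0.0122 -0.      0.1745  0.    ]
35 [-0.0024  0.     -0.0181 -0.      0.2618  0.    ]
40 [-0.0042  0.     -0.0239  0.      0.3491 -0.    ]
home [ 0.0249  0.     -0.0559  0.     -0.3491  0.    ]
```

{"method": "arm_command", "body": {
  "increments": [
    {"dx": -0.0003, "dy": 0, "dz": -0.006, "ax": 0, "ay": 0.087, "az": 0, "fingers": 0.4},
    {"dx": -0.001, "dy": 0, "dz": -0.012, "ax": 0, "ay": 0.175, "az": 0, "fingers": 0.4},
    {"dx": -0.0024, "dy": 0, "dz": -0.018, "ax": 0, "ay": 0.262, "az": 0, "fingers": 0.4},
    {"dx": -0.0024, "dy": 0, "dz": -0.018, "ax": 0, "ay": 0.262, "az": 0, "fingers": 0.4},
    {"dx": -0.0024, "dy": 0, "dz": -0.018, "ax": 0, "ay": 0.262, "az": 0, "fingers": 0.4},
    {"dx": -0.0024, "dy": 0, "dz": -0.018, "ax": 0, "ay": 0.262, "az": 0, "fingers": 0.4},
    {"dx": -0.0024, "dy": 0, "dz": -0.018, "ax": 0, "ay": 0.262, "az": 0, "fingers": 0.4},
    {"dx": -0.0024, "dy": 0, "dz": -0.018, "ax": 0, "ay": 0.262, "az": 0, "fingers": 0.4}
  ]
}}

```text
time_s: 14.6
ee_pos: [0.6029, 0.2535, 0.2552]
orientation: [0.951, 0.07, 0.3, -0.022]
ft_force: [-1.2, 0.2, -0.4]
opening: 0.0595
grip_force: 30.0
```

```bash
python3 - <<'E'
from plan import *
import cv2
t=optics.get_image("top")[:,:,::-1]; s=optics.get_image("scene")[:,:,::-1]
for k in ["top","scene"]: print(k,[([round(x) for x in d["rect"]],round(d["score"],2)) for d in models.look_for(k,"ball_1")])
c=lambda im,x,y,w,h: cv2.resize(im[y:y+h,x:x+w],(400,400*h//w),interpolation=cv2.INTER_CUBIC)
cv2.imwrite("pics/c6.png",np.hstack([c(t,100,110,160,160),c(s,390,220,160,160)]))
E
```

```text
top []
scene []
```

View pics/c6.png

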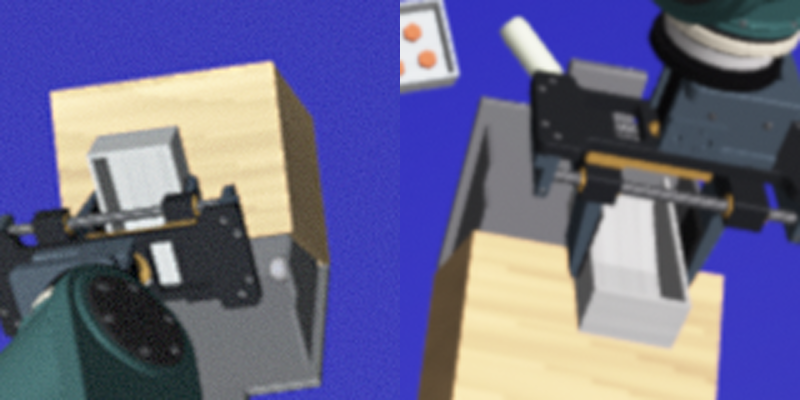

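One ball is visible in the bin at crop (278,268), and the tray looks empty. I'll lift and level it, carry it back, and check the bin on the way.

{"method": "arm_command", "body": {
  "increments": [
    {"dx": 0.012, "dy": 0, "dz": -0.01, "ax": 0, "ay": -0.05, "az": 0, "fingers": 0.4},
    {"dx": 0.0361, "dy": 0, "dz": -0.0294, "ax": 0, "ay": -0.15, "az": 0, "fingers": 0.4},
    {"dx": 0.0361, "dy": 0, "dz": -0.0294, "ax": 0, "ay": -0.3, "az": 0, "fingers": 0.4},
    {"dx": 0.0361, "dy": 0, "dz": -0.0294, "ax": 0, "ay": -0.45, "az": 0, "fingers": 0.4},
    {"dx": 0.0361, "dy": 0, "dz": -0.0294, "ax": 0, "ay": -0.611, "az": 0, "fingers": 0.4},
    {"dx": 0.0361, "dy": 0, "dz": -0.0294, "ax": 0, "ay": -0.611, "az": 0, "fingers": 0.4},
    {"dx": 0.0361, "dy": 0, "dz": -0.0294, "ax": 0, "ay": -0.611, "az": 0, "fingers": 0.4}
  ]
}}

```text
time_s: 15.5
ee_pos: [0.6155, 0.2553, 0.2991]
orientation: [0.997, 0.074, 0.001, 0.0]
ft_force: [-0.9, -0.1, -1.2]
opening: 0.0598
grip_force: 30.0
```

{"method": "arm_command", "body": {
  "increments": [
    {"dx": -0.02, "dy": 0.047, "dz": 0, "ax": 0, "ay": 0, "az": -0.02, "fingers": 0.4},
    {"dx": -0.04, "dy": 0.093, "dz": 0, "ax": 0, "ay": 0, "az": -0.04, "fingers": 0.4},
    {"dx": -0.06, "dy": 0.14, "dz": 0, "ax": 0, "ay": 0, "az": -0.06, "fingers": 0.4},
    {"dx": -0.08, "dy": 0.186, "dz": 0, "ax": 0, "ay": 0, "az": -0.08, "fingers": 0.4},
    {"dx": -0.1, "dy": 0.233, "dz": 0, "ax": 0, "ay": 0, "az": -0.1, "fingers": 0.4},
    {"dx": -0.12, "dy": 0.28, "dz": 0, "ax": 0, "ay": 0, "az": -0.12, "fingers": 0.4},
    {"dx": -0.14, "dy": 0.326, "dz": 0, "ax": 0, "ay": 0, "az": -0.14, "fingers": 0.4},
    {"dx": -0.16, "dy": 0.373, "dz": 0, "ax": 0, "ay": 0, "az": -0.16, "fingers": 0.4},
    {"dx": -0.18, "dy": 0.42, "dz": 0, "ax": 0, "ay": 0, "az": -0.18, "fingers": 0.4},
    {"dx": -0.2, "dy": 0.466, "dz": 0, "ax": 0, "ay": 0, "az": -0.2, "fingers": 0.4},
    {"dx": -0.214, "dy": 0.4986, "dz": 0.02, "ax": 0, "ay": 0, "az": -0.218, "fingers": 0.4},
    {"dx": -0.214, "dy": 0.4986, "dz": 0.06, "ax": 0, "ay": 0, "az": -0.218, "fingers": 0.4},
    {"dx": -0.214, "dy": 0.4986, "dz": 0.06, "ax": 0, "ay": 0, "az": -0.218, "fingers": 0.4}
  ]
}}

```text
time_s: 16.8
ee_pos: [0.4734, -0.2683, 0.2357]
orientation: [0.983, 0.181, -0.002, -0.001]
ft_force: [-0.9, 0.8, -1.0]
opening: 0.0598
grip_force: 30.0
```

```bash
python3 - <<'E'
from plan import *
import cv2
t=optics.get_image("top")[:,:,::-1]; s=optics.get_image("scene")[:,:,::-1]
c=lambda im,x,y,w,h: cv2.resize(im[y:y+h,x:x+w],(400,400*h//w),interpolation=cv2.INTER_CUBIC)
cv2.imwrite("pics/c7.png",np.vstack([np.hstack([c(t,100,160,120,90),c(s,400,240,120,90)]),np.hstack([c(t,370,200,140,105),c(s,150,110,160,120)])]))
st=robot.state(); print(st["ee_pos"],st["orientation"],st["time_s"],st["ft_force"])
E
```

```text
[ 0.47622299 -0.26846066  0.24020115] [ 9.83297755e-01  1.82004084e-01 -3.50478466e-05  1.93555115e-04] 16.9 [ 0.08974708  0.4650408  -0.57420157]
```

View pics/c7.png

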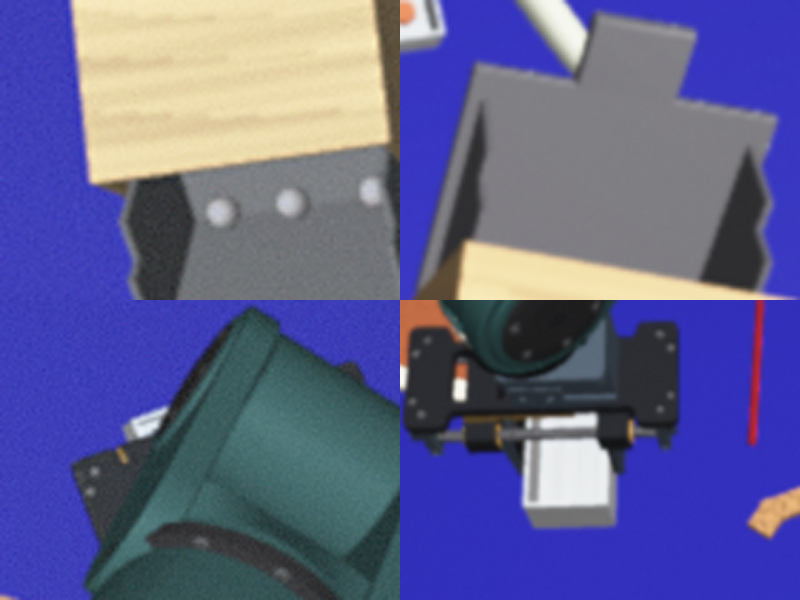

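All three balls are in the bin and the tray is empty. Now lower it, release and retreat.

{"method": "arm_command", "body": {
  "increments": [
    {"dx": 0, "dy": 0, "dz": 0.04, "ax": 0, "ay": 0, "az": 0, "fingers": 0.4},
    {"dx": 0, "dy": 0, "dz": 0.085, "ax": 0, "ay": 0, "az": 0, "fingers": 0.4},
    {"dx": 0, "dy": 0, "dz": 0.13, "ax": 0, "ay": 0, "az": 0, "fingers": 0.4},
    {"dx": 0, "dy": 0, "dz": 0.17, "ax": 0, "ay": 0, "az": 0, "fingers": 0.4},
    {"dx": 0, "dy": 0, "dz": 0.2, "ax": 0, "ay": 0, "az": 0, "fingers": 0.4},
    {"dx": 0, "dy": 0, "dz": 0.213, "ax": 0, "ay": 0, "az": 0, "fingers": 0.4},
    {"dx": 0, "dy": 0, "dz": 0.22, "ax": 0, "ay": 0, "az": 0, "fingers": 0.4},
    {"dx": 0, "dy": 0, "dz": 0.224, "ax": 0, "ay": 0, "az": 0, "fingers": 0.4},
    {"dx": 0, "dy": 0, "dz": 0.2265, "ax": 0, "ay": 0, "az": 0, "fingers": 0.4},
    {"dx": 0, "dy": 0, "dz": 0.2265, "ax": 0, "ay": 0, "az": 0, "fingers": 0.4}
  ]
}}

```text
time_s: 17.9
ee_pos: [0.4773, -0.2696, 0.0144]
orientation: [0.983, 0.182, 0.001, 0.001]
ft_force: [-0.1, 0.4, -0.7]
opening: 0.0596
grip_force: 30.0
```

{"method": "arm_command", "body": {
  "increments": [
    {"dx": 0, "dy": 0, "dz": 0.001, "ax": 0, "ay": 0, "az": 0, "fingers": 0.4},
    {"dx": 0, "dy": 0, "dz": 0.0015, "ax": 0, "ay": 0, "az": 0, "fingers": 0.4},
    {"dx": 0, "dy": 0, "dz": 0.0015, "ax": 0, "ay": 0, "az": 0, "fingers": 0.7},
    {"dx": 0, "dy": 0, "dz": 0.0015, "ax": 0, "ay": 0, "az": 0, "fingers": 1},
    {"dx": 0, "dy": 0, "dz": 0.0015, "ax": 0, "ay": 0, "az": 0, "fingers": 1},
    {"dx": 0, "dy": 0, "dz": 0.0015, "ax": 0, "ay": 0, "az": 0, "fingers": 1},
    {"dx": 0, "dy": 0, "dz": -0.02, "ax": 0, "ay": 0, "az": 0, "fingers": 1},
    {"dx": 0, "dy": 0, "dz": -0.06, "ax": 0, "ay": 0, "az": 0, "fingers": 1},
    {"dx": 0, "dy": 0, "dz": -0.1, "ax": 0, "ay": 0, "az": 0, "fingers": 1},
    {"dx": 0, "dy": 0.05, "dz": -0.15, "ax": 0, "ay": 0, "az": 0, "fingers": 1},
    {"dx": 0, "dy": 0.1, "dz": -0.2, "ax": 0, "ay": 0, "az": 0, "fingers": 1},
    {"dx": 0, "dy": 0.15, "dz": -0.2, "ax": 0, "ay": 0, "az": 0, "fingers": 1},
    {"dx": 0, "dy": 0.2, "dz": -0.2, "ax": 0, "ay": 0, "az": 0, "fingers": 1},
    {"dx": 0, "dy": 0.2, "dz": -0.2, "ax": 0, "ay": 0, "az": 0, "fingers": 1},
    {"dx": 0, "dy": 0.2, "dz": -0.2, "ax": 0, "ay": 0, "az": 0, "fingers": 1}
  ]
}}

```text
time_s: 19.4
ee_pos: [0.5493, -0.4597, 0.2142]
orientation: [0.983, 0.181, 0.001, 0.001]
ft_force: [1.0, 0.8, 0.4]
opening: 0.0915
grip_force: 0.0
```

```bash
python3 - <<'E'
from plan import *
import cv2
t=optics.get_image("top")[:,:,::-1]; s=optics.get_image("scene")[:,:,::-1]
c=lambda im,x,y,w,h: cv2.resize(im[y:y+h,x:x+w],(400,400*h//w),interpolation=cv2.INTER_CUBIC)
cv2.imwrite("pics/c8.png",np.vstack([np.hstack([c(t,100,160,120,90),c(s,400,240,120,90)]),np.hstack([c(t,370,200,140,105),c(s,150,130,160,120)])]))
st=robot.state(); print(st["ee_pos"],st["time_s"],st["ft_force"])
E
```

```text
[ 0.54794132 -0.4561322   0.21289046] 19.5 [-0.25782638  1.26760315 -0.9942578 ]
```

View pics/c8.png

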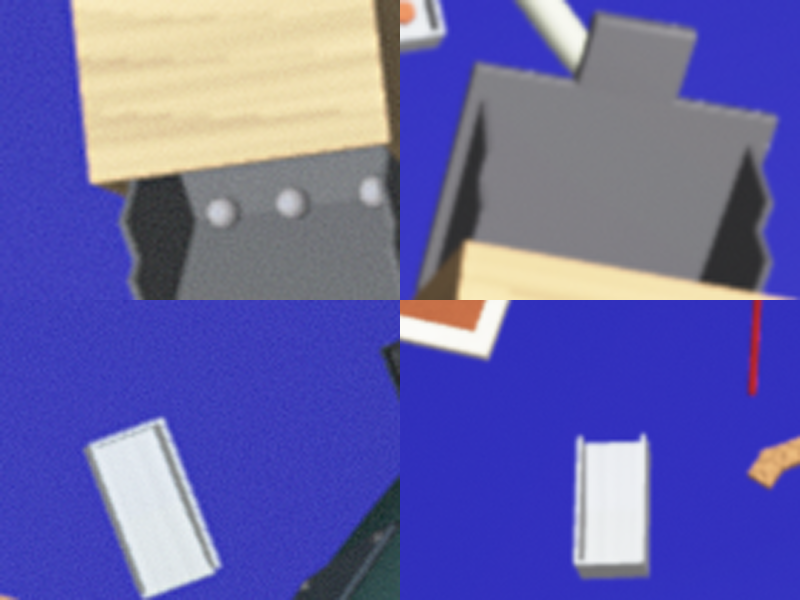

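The three balls lie in the open bin, and the tray stands upright and empty. The pull ended at a tilt of 0.747 rad with a hard stop force, which matches the 0.75 stop.

```bash
python3 -c "
from cell import order
print(order.job_done())"
```

```text
the job is handed in; nothing more can be done
None
```

The job is handed in: the wide bin is open to its stop with all three balls in it, and the empty tray is back upright on the table, at 19.5 s of the 72 s allowed.

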